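# Pack the pressing die and hasp the case shut

### The job

The shoe-press die in the green case still lacks its red top pad: lay the pad squarely in the square pocket, flat on the black spacer with its grip bar up. Then shut the lid fully, and only after that swing the steel hasp over so that it lies flat on the lid with the brass staple through its slot. Leave the other things on the bench where they are.

Things in the scene. Friction and masses are not known exactly. Their poses are not given: they have to be found in the camera images.
- case: Green tooling case fixed to the bench, 140 (x) x 200 (y) x 75 mm high without its lid, walls and floor 5 mm. Origin: centre of its underside. x points from the hasp side (facing the robot) to the lid-hinge side, y along the hinge, z up. With the lid shut its top is 85 mm high. A small round brass-coloured wax tin, 52 mm across and 35 mm high, stands in its +y half and stays there.
- pocket (a point): Centre of the floor of the square pocket inside the case, at (-3, -45, 5) mm in the case's frame, axes as the case's. Pocket 70 x 70 mm inside, grey walls 8 mm thick whose top is 41 mm above this point. In it lie the die block (64 x 64 x 18 mm, aluminium) and on that the spacer (64 x 64 x 8 mm, black), so the next part's underside comes to rest 26 mm above this point.
- top_pad: The red top pad, loose: square plate 64 x 64 x 12 mm with a white grip bar on it, 48 mm long (along the pad's x), 20 mm wide (y), 26 mm high, so 38 mm overall. About 0.15 kg. Origin: centre of its underside, z up.
- lid (a joint): Angle of the lid in rad: 0 shut, grows as it opens upward about the case's far top edge, to 1.9; about 1.57 is upright. A stiff hinge: it stays where it is left; about 2 to 4 N at its edge moves it.
- lid_hinge (a point): Point on the lid's hinge axis (the axis runs along the case's y), at (70, 0, 77) mm in the case's frame.
- lid_edge (a point): Middle of the lid's free edge, 144 mm from the hinge axis. The lid is a plate 144 x 204 x 10 mm; shut, it spans 75 to 85 mm in height. A brass staple 14 mm high stands on its outer face at the middle, 114 mm from the hinge axis. Site axes as the lid's: z is the outer face's normal, -x points from the hinge to this edge.
- hasp (a joint): Angle of the hasp in rad: 0 lying flat on the shut lid over the staple; grows as it swings up and out towards the robot (1.57 upright, 2.9 nearly level in front of the case). A stiff little hinge: it stays where it is left.
- hasp_hinge (a point): Point on the hasp's hinge axis (along the case's y), at (-76, 0, 87) mm in the case's frame, in front of the case's front edge.
- hasp_tab (a point): Middle of the yellow finger tab at the end of the steel hasp strap, 67 mm along the strap from the hinge and 10 mm off it. Strap 36 mm wide (along the case's y), 4 mm thick, with a slot 16 mm wide from 20 to 52 mm from the hinge; the tab is 36 mm wide, 6 mm thick and 22 mm high, standing up from the strap when the hasp lies on the lid. It can be pinched across its width.
- glue_tin: Bystander: can with blue label, 72 mm across, 75 mm high, standing upright. Origin: centre of its underside.
- hammer: Bystander: hammer lying on the bench. Origin: centre of its underside, x along it.
- brush: Bystander: wooden shoe brush with black bristles, 150 x 46 x 45 mm, lying on the bench. Origin: centre of its underside, x along it.
- shoe_last: Bystander: wooden shoe last, 190 mm long, 90 mm high. Origin: centre of its underside, x along it.
There are look-alikes about, which are no part of the job. What is shaped like the case but pink or purple is not meant.

How it is judged:
By the outcome, as a careful person would: the job done as asked, in the order asked, and still so for the second after the job is handed in, with the robot touching nothing.
It also fails if it takes over 69 s, if anything falls off the work surface, if the arm or the gripper's body presses on something with over 40 N, if the wrist force passes 120 N, or if a joint passes its speed limit or range.

### The arm

A 6-joint arm with a two-finger parallel gripper is mounted at the origin on the work surface. World frame = base frame: x ahead of the robot, y to its left, z up, the work surface at z = 0. Lengths are in m, angles in rad, forces in N, time in s.
With the tool pointing down it reaches from about 0.4 to 0.925 m from the base axis. Payload 3.4 kg.
Tool frame: the origin (TCP) lies at the very end of the fingers, on their centre line; the grasp point (between the pads) lies behind it (bot.grip_point_offset is the z of the grasp point in the tool frame, in m); z points along the fingers, y is the line along which they close (so a half turn about z gives the same grasp; the last joint's range is limited). The gripper opens to 85 mm and grips with 20 to 120 N. Pads are 22 mm wide; open, the fingers measure 114 mm over their backs; the gripper's body (76 mm by 85 mm) begins 54 mm behind the grasp point. The pads swing forward as they close: fully open they stand 13 mm farther back than shut.
Start: joints at [-1.244, 0.307, 1.506, -0, 1.328, -0.073], TCP at [0.224, -0.53, 0.231] pointing down, gripper open.
Joint ranges: [-3.12, 3.12], [-1.05, 2.28], [0.14, 2.33], [-1.42, 4.57], [0.1, 2.73], [-2.68, 2.68]. Speed limits (rad/s): [2.57, 2.57, 3.14, 3.14, 3.14, 3.14].

### API

Orientations are given as [roll, pitch, yaw] about the fixed x, y, z axes, in that order (R = Rz(yaw) Ry(pitch) Rx(roll)).
In Python, from rig import bot gives the robot as it stands. Calls block until the motion is done:
- bot.move_pose(position, orientation): joint-space move of the TCP to a pose.
- bot.movel(position, orientation=None, v=0.15, contact_N=None): straight line of the TCP; orientation=None keeps the orientation; v is the mean speed in m/s. With contact_N (N) it stops when the force on the tool has changed by that much, and returns True; else False.
- bot.move_j(angles): joint-space move.
- bot.move_gripper(opening, grip_force=None): finger opening in m; grip_force is the grip in N (None keeps the last); returns when the fingers have stopped.
- bot.wait(seconds).
- bot.solve_ik(position, orientation): joint angles nearest the present ones, or None.
- bot.read_camera(name): name is "scene" or "top" or "wrist"; returns a dict with "pixels" (420x560x3 uint8, red, green, blue), "z_map" (420x560 float32, m along the optical axis (not along the pixel's ray), 0 where there is no reading), "fov_y" (degrees; the focal length in pixels is half the picture's height over the tangent of half this angle, whatever the lens; pixels are square), "cx", "cy" (the principal point, pixels), "extrinsics" (4x4, takes a point from camera to world coordinates). Camera axes: x right, y down, z forward; pixel columns grow to the right and rows downward; lengths in m; the calibration is good to about 2 mm. A picture is of the moment at which its call begins.
A pose or a line that the arm cannot do raises bot.Unreachable and nothing moves.
- bot.hand_in(): hands the job in; it is judged then, once.
Readings, each from a call of its own:
- bot.get_time_s(): time.
- bot.get_joint_positions(): joint angles.
- bot.get_qd(): joint speeds.
- bot.get_tau(): joint torques, N m.
- bot.get_ee_pos(): TCP position.
- bot.get_eef_rot(): TCP orientation.
- bot.get_wrist_force(): force on the tool from outside, world axes, zero at the start.
- bot.get_moment(): the same for the moment, N m.
- bot.get_gripper_width(): finger opening in m.
- bot.get_grip_force(): force on a finger pad.
Only numpy, scipy, OpenCV 4.12 (cv2) and the standard library are available. Lean on these libraries where they do the work, as an engineer would, in place of code of your own. Each camera call takes 0.05 s, during which the arm holds its last target. There are 200 camera calls.

## Working session

There is one attempt and no reset: what is moved stays moved. The work goes in short steps, each a Python script; the robot and the scene stay as the last script left them, time stands still between calls to the robot, and variables do not carry over. Pictures are saved under pics/ and viewed, at most 10 in all, crops included, and the job is handed in when it is done.

```bash
ls; mkdir -p pics; python3 - <<'E'
from rig import bot
import numpy as np,cv2,pickle
d={}
for n in("scene","top","wrist"):
    c=bot.read_camera(n);d[n]=c
    print(n,c["fov_y"],c["cx"],c["cy"],np.round(c["extrinsics"],3).tolist(),(c["z_map"]>0).mean())
pickle.dump(d,open("d0.pkl","wb"))
for n in("scene","top"): cv2.imwrite(f"pics/{n}0.png",d[n]["pixels"][:,:,::-1])
print(bot.grip_point_offset,bot.get_time_s(),bot.get_eef_rot())
E
```

```text
pics
scene 48.08084349224072 275.10022947921885 213.0762080104408 [[0.073, 0.853, -0.516, 1.061], [0.997, -0.067, 0.03, -0.065], [-0.009, -0.517, -0.856, 1.112], [0.0, 0.0, 0.0, 1.0]] 0.9960034013605442
top 43.97913305801708 285.8441739665649 213.3709410438502 [[0.026, -0.998, 0.049, 0.341], [-1.0, -0.025, 0.014, -0.036], [-0.013, -0.05, -0.999, 1.776], [0.0, 0.0, 0.0, 1.0]] 0.9955867346938776
wrist 59.26397875898756 275.87295589814624 209.74983630083787 [[0.39, -0.874, -0.289, 0.297], [-0.921, -0.371, -0.12, -0.498], [-0.002, 0.313, -0.95, 0.373], [0.0, 0.0, 0.0, 1.0]] 0.9957440476190477
-0.0187 0.15 [-3.14001772e+00 -1.12791757e-04  3.99800314e-01]
```

View pics/scene0.png

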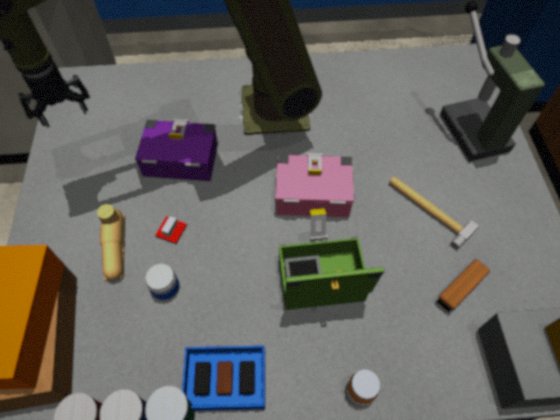

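View pics/top0.png

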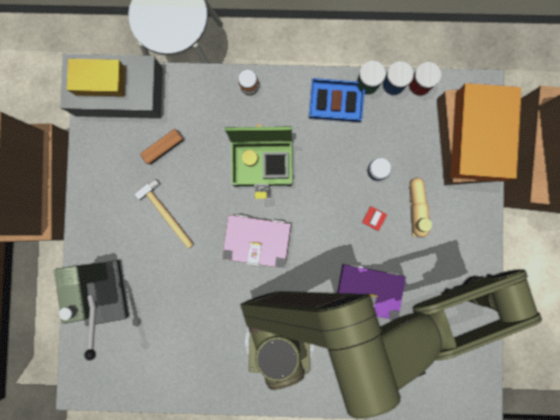

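The only green case is at scene (325,270) and top (263,163), with its lid open and hasp towards the robot. The pink one at scene (314,185) and the purple one at (177,150) are look-alikes. The red pad with its white bar is at scene (171,230) and top (375,218). The only other reddish things are the items in the blue tray (225,378), the brush (464,285) and the red cans (170,400), and none of these is a square plate with a bar. Next I'll get coarse positions and look closer with the wrist camera.

```bash
cat > h.py <<'E'
import numpy as np,cv2
from rig import bot
def f(c): return c["pixels"].shape[0]/2/np.tan(np.radians(c["fov_y"])/2)
def ray(c,uv,z):
    uv=np.atleast_2d(np.asarray(uv,float)); E=c["extrinsics"]
    d=np.c_[(uv[:,0]-c["cx"])/f(c),(uv[:,1]-c["cy"])/f(c),np.ones(len(uv))]@E[:3,:3].T
    return E[:3,3]+d*((z-E[2,3])/d[:,2])[:,None]
def cloud(c):
    v,u=np.mgrid[:420,:560]; z=c["z_map"]
    P=np.stack([(u-c["cx"])/f(c)*z,(v-c["cy"])/f(c)*z,z],-1)
    return P@c["extrinsics"][:3,:3].T+c["extrinsics"][:3,3]
def hsv(c): return cv2.cvtColor(c["pixels"],cv2.COLOR_RGB2HSV)
def red(c):
    h=hsv(c); return (((h[...,0]<8)|(h[...,0]>172))&(h[...,1]>170)&(h[...,2]>90)).astype(np.uint8)
def green(c):
    h=hsv(c); return ((h[...,0]>32)&(h[...,0]<65)&(h[...,1]>150)&(h[...,2]>50)).astype(np.uint8)
def big(m):
    cs=cv2.findContours(m,cv2.RETR_EXTERNAL,cv2.CHAIN_APPROX_NONE)[0]; return max(cs,key=cv2.contourArea)[:,0]
E
python3 - <<'E'
import pickle
from h import *
d=pickle.load(open("d0.pkl","rb"))
for n,box in(("scene",(slice(200,260),slice(140,200))),("top",(slice(190,240),slice(355,400)))):
    c=d[n];m=np.zeros((420,560),np.uint8);m[box]=red(c)[box]
    q=big(m); w=ray(c,q,.012)[:,:2]; r=cv2.minAreaRect((w*1000).astype(np.float32)); print(n,"pad",r)
    P=cloud(c); print(" zmax",P[box][m[box]>0][:,2].mean())
    g=green(c)>0; X=P[g]; s=(X[:,2]>.06)&(X[:,2]<.08); Y=X[s]
    print(" rim",cv2.minAreaRect((Y[:,:2]*1000).astype(np.float32)), len(Y)); 
    T=X[X[:,2]>.1]; print(" lid",np.percentile(T,[0,50,100],axis=0).round(3).tolist())
# neighbours near the pad and case by height
P=cloud(d["top"])
E
```

```text
scene pad ((427.6609191894531, -308.80657958984375), (61.452964782714844, 61.46355056762695), 64.85564422607422)
 zmax 0.01551115426110731
 rim ((587.1294555664062, 73.14961242675781), (119.23294830322266, 197.71363830566406), 3.6876461505889893) 107
 lid [[0.675, -0.023, 0.163], [0.683, 0.086, 0.216], [0.686, 0.144, 0.221]]
top pad ((442.79345703125, -299.1102600097656), (7.549007415771484, 19.78522300720215), 64.61971282958984)
 zmax 0.012742076665367391
 rim ((0.0, 0.0), (0.0, 0.0), 0.0) 0Traceback (most recent call last):
  File "<stdin>", line 10, in <module>
    return _quantile_unchecked(
        a, q, axis, out, overwrite_input, method, keepdims, weights)
    return _ureduce(a,
                    func=_quantile_ureduce_func,
    ...<5 lines>...
                    overwrite_input=overwrite_input,
                    method=method)
    r = func(a, **kwargs)
    result = _quantile(arr,
                       quantiles=q,
    ...<2 lines>...
                       out=out,
                       weights=wgt)
    slices_having_nans = np.isnan(arr[-1, ...])
                                  ~~~^^^^^^^^^
IndexError: index -1 is out of bounds for axis 0 with size 0
```

```bash
python3 - <<'E'
import pickle
from h import *
d={}
bot.move_pose([0.43,-0.31,0.20],[np.pi,0,0]); d["pad"]=bot.read_camera("wrist")
bot.move_pose([0.54,0.05,0.32],[np.pi,0,np.pi]); d["case"]=bot.read_camera("wrist")
pickle.dump(d,open("d1.pkl","wb")); print(bot.get_time_s())
cv2.imwrite("pics/w1.png",np.hstack([cv2.resize(d[n]["pixels"][:,:,::-1],(400,300)) for n in("pad","case")]))
c=d["pad"]; q=big(red(c)); w=ray(c,q,.012)[:,:2]*1000
print("pad",cv2.minAreaRect(w.astype(np.float32)),len(q))
P=cloud(c); t=P[(P[...,2]>.033)&(P[...,2]<.043)]; print("bar",cv2.minAreaRect((t[:,:2]*1000).astype(np.float32)),len(t),t[:,2].mean())
c=d["case"]; P=cloud(c); g=green(c)>0
s=g&(P[...,2]>.070)&(P[...,2]<.079); print("rim",cv2.minAreaRect((P[s][:,:2]*1000).astype(np.float32)),s.sum())
E
```

```text
3.4833
pad ((423.24371337890625, -311.0971984863281), (62.0937614440918, 62.740474700927734), 64.03793334960938) 334
bar ((407.7452392578125, -353.97869873046875), (214.5960693359375, 349.8424377441406), 74.99325561523438) 4797 0.038347043922756466
rim ((0.0, 0.0), (0.0, 0.0), 0.0) 0
```

View pics/w1.png

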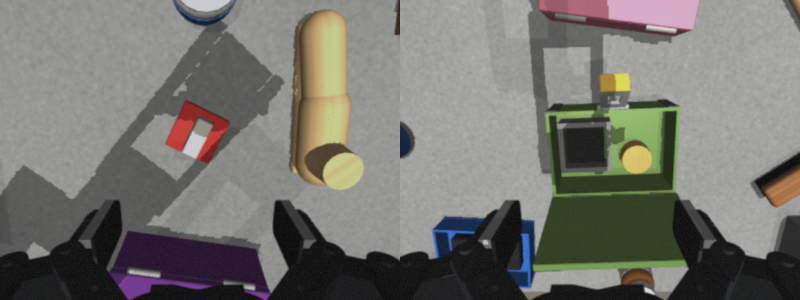

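The left half of the picture shows the red pad with its white bar at (198,131). The right half shows the green case, with the hasp at (614,90), the pocket with black spacer at (585,145), the wax tin at (636,157) and the open lid below. This confirms my choices. Now I'll measure them precisely.

```bash
python3 - <<'E'
import pickle
from h import *
d=pickle.load(open("d1.pkl","rb"))
def rect(t): 
    return cv2.minAreaRect((t[:,:2]*1000).astype(np.float32)),len(t),t[:,2].mean().round(4)
c=d["pad"];P=cloud(c)
near=np.hypot(P[...,0]-.425,P[...,1]+.311)<.05
print("bar",rect(P[near&(P[...,2]>.034)&(P[...,2]<.042)]))
print("plate",rect(P[near&(P[...,2]>.008)&(P[...,2]<.016)&(red(c)>0)]))
m=near&(P[...,2]>.034)&(P[...,2]<.042); print("bar ray",rect(ray(c,np.argwhere(m)[:,::-1],.038)))
c=d["case"];P=cloud(c); box=(P[...,0]>.45)&(P[...,0]<.68)&(abs(P[...,1]-.06)<.14)
h=np.histogram(P[box][:,2],bins=np.arange(0,.25,.005))[0];print(h.tolist())
for lo,hi in((.071,.079),(.042,.05),(.027,.035),(.036,.0419)):
    s=box&(P[...,2]>lo)&(P[...,2]<hi); t=P[s]; print(lo,rect(t),np.percentile(t,[1,50,99],axis=0).round(3).tolist())
for lo,hi in((.075,.1),(.1,.13)):
    s=P[box&(P[...,2]>lo)&(P[...,2]<hi)&(P[...,0]<.53)]; 
    if len(s):print("hasp",lo,np.percentile(s,[1,50,99],axis=0).round(3).tolist())
# lid inner face
L=(P[...,2]>.1)&(P[...,0]>.6)&(abs(P[...,1]-.06)<.12)&(green(c)>0);t=P[L];print("lid",len(t),np.percentile(t,[1,50,99],axis=0).round(3).tolist(),np.polyfit(t[:,2],t[:,0],1))
y=hsv(c);ym=(y[...,0]>20)&(y[...,0]<32)&(y[...,1]>150)&(y[...,2]>120)&(P[...,0]<.53);t=P[ym];print("tab",len(t),np.percentile(t,[2,50,98],axis=0).round(3).tolist())
u=c["pixels"][60:300,180:440,::-1];cv2.imwrite("pics/c1.png",cv2.resize(u,None,fx=2.3,fy=2.3,interpolation=cv2.INTER_CUBIC))
E
```

```text
bar (((422.8243713378906, -310.6636047363281), (20.144775390625, 48.06648635864258), 64.60706329345703), 1256, np.float64(0.0379))
plate (((423.01141357421875, -311.18878173828125), (62.420650482177734, 62.75995635986328), 64.08751678466797), 2811, np.float64(0.0121))
bar ray (((423.447998046875, -310.6903991699219), (20.01717185974121, 48.23366165161133), 64.50808715820312), 1256, np.float64(0.038))
[11475, 3790, 582, 584, 684, 947, 3048, 1306, 1565, 2186, 590, 607, 604, 656, 1657, 1731, 395, 482, 609, 519, 544, 543, 499, 531, 551, 564, 559, 623, 1021, 1259, 700, 616, 625, 649, 665, 682, 736, 750, 795, 828, 861, 898, 957, 1287, 1457, 0, 0, 0, 0]
0.071 (((592.8154296875, 73.87374114990234), (143.19039916992188, 200.6522979736328), 2.205889940261841), 3186, np.float64(0.0749)) [[0.519, -0.027, 0.071], [0.584, 0.077, 0.075], [0.665, 0.175, 0.078]]
0.042 (((590.5249633789062, 72.64627838134766), (138.50132751464844, 193.17098999023438), 2.2934834957122803), 2756, np.float64(0.046)) [[0.521, -0.023, 0.042], [0.6, 0.038, 0.046], [0.662, 0.17, 0.05]]
0.027 (((590.4835205078125, 72.73204803466797), (138.40830993652344, 193.5984649658203), 2.2148854732513428), 3716, np.float64(0.0311)) [[0.521, -0.022, 0.027], [0.594, 0.032, 0.031], [0.662, 0.17, 0.035]]
0.036 (((590.3924560546875, 73.64701843261719), (138.3123016357422, 195.1664581298828), 2.2544474601745605), 2137, np.float64(0.0396)) [[0.521, -0.022, 0.036], [0.615, 0.112, 0.04], [0.662, 0.171, 0.042]]
hasp 0.075 [[0.514, -0.025, 0.075], [0.524, 0.074, 0.076], [0.53, 0.169, 0.099]]
hasp 0.1 [[0.499, 0.053, 0.1], [0.508, 0.072, 0.111], [0.513, 0.088, 0.129]]
lid 2 [[0.665, 0.072, 0.157], [0.666, 0.097, 0.161], [0.668, 0.123, 0.164]] [0.42419602 0.59806852]
tab 948 [[0.471, 0.054, 0.142], [0.481, 0.069, 0.147], [0.489, 0.086, 0.151]]
```

View pics/c1.png

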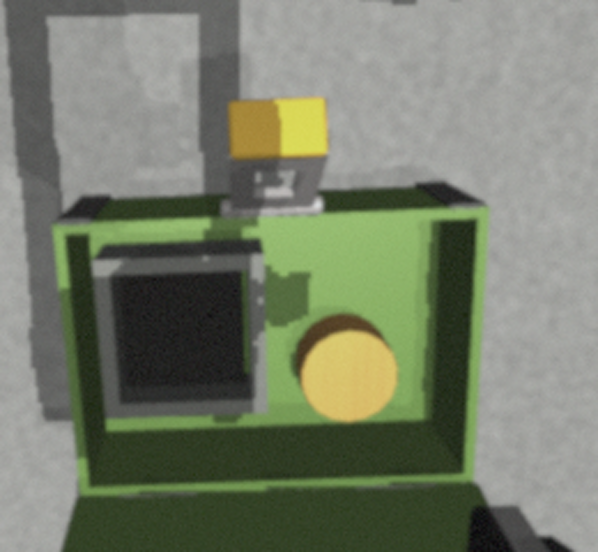

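The crop confirms it: the square pocket with black spacer lies on the case's -y side, the tin on the +y side, and the hasp leans up and out in front. I'll pick the pad, then compare the pad in hand with the pocket using the same camera.

```bash
python3 - <<'E'
import pickle
from h import *
d=pickle.load(open("d1.pkl","rb"))
c=d["case"];P=cloud(c); box=(P[...,0]>.53)&(P[...,0]<.645)&(P[...,1]<.085)&(P[...,1]>-.018)
def rect(t): return cv2.minAreaRect((t[:,:2]*1000).astype(np.float32)),len(t)
w=box&(abs(P[...,2]-.046)<.003); print("wall",rect(P[w]))
k=(hsv(c)[...,2]<60)&box&(abs(P[...,2]-.031)<.004); print("spacer",rect(P[k]))
rim=(abs(P[...,2]-.075)<.003)&(P[...,0]<.56)&(P[...,1]>-.04)&(P[...,1]<.19);t=P[rim];print("front",[round(t[(abs(t[:,1]-y)<.012),0].min(),4) for y in(-.01,.02,.13,.16)],t[:,1].min(),t[:,1].max())
a=np.radians(154.5); o=[np.pi,0,a]; p=[.4232,-.3109]
bot.move_gripper(.05); bot.move_pose(p+[.10],o); bot.movel(p+[.015],v=.12,contact_N=8)
print(bot.get_ee_pos()); bot.move_gripper(0.0,grip_force=50); print(bot.get_gripper_width(),bot.get_grip_force())
bot.movel(p+[.20],v=.2)
bot.move_pose([.589,.028,.26],[np.pi,0,np.pi+.039])
c=bot.read_camera("wrist"); pickle.dump(c,open("d2.pkl","wb"))
cv2.imwrite("pics/hand.png",c["pixels"][:,:,::-1]); P=cloud(c)
r=red(c)>0; E=bot.get_ee_pos(); t=P[r&(np.linalg.norm(P-E,axis=2)<.09)]; print(E,bot.get_eef_rot(),rect(t),np.percentile(t[:,2],[5,50,95]),bot.get_time_s())
E
```

```text
wall (((592.4139404296875, 28.722196578979492), (86.98480987548828, 86.15414428710938), 2.2644731998443604), 1821)
spacer (((588.292236328125, 29.15080451965332), (79.03687286376953, 79.45879364013672), 2.3960351943969727), 2773)
front [np.float64(0.3945), np.float64(0.5254), np.float64(0.5207), np.float64(0.4155)] -0.028521981027285634 0.17321867342763392
[ 0.42380169 -0.31105574  0.01545183]
0.018953569711529415 50.08737623691559
[0.58861592 0.02661234 0.25954443] [-3.14097083e+00 -1.03865335e-03 -3.10428591e+00] (((579.6752319335938, 26.629440307617188), (50.40080261230469, 63.40886688232422), 2.241452693939209), 7909) [0.2537209 0.2556161 0.2566411] 9.3167
```

View pics/hand.png

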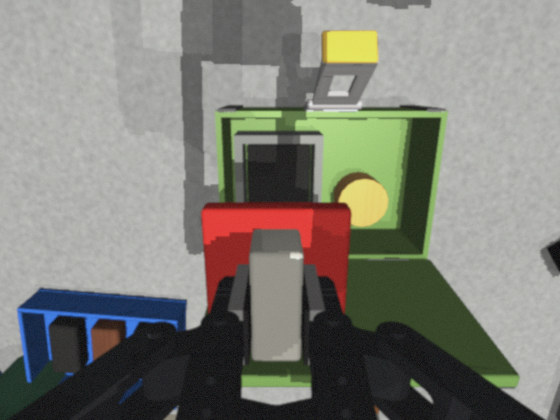

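The pad is held squarely: plate at (275,265), bar along the case's x, about 2 mm off along the bar. I'll settle the pocket's x position from depth profiles before lowering it.

```bash
python3 - <<'E'
import pickle
from h import *
for n,c in(("c1",pickle.load(open("d1.pkl","rb"))["case"]),("c2",pickle.load(open("d2.pkl","rb")))):
    P=cloud(c)
    # columns through pocket
    uu=[u for u in range(200,330) if ((abs(P[:,u,1]-.0287)<.001)&(abs(P[:,u,2]-.031)<.003)).any()]
    u=uu[len(uu)//2]; col=P[:,u]; g=c["pixels"][:,u].astype(int).tolist()
    print(n,u)
    last=None
    for v in range(90,300):
        x,y,z=col[v]
        if .50<x<.67 and (last is None or abs(z-last)>.004 or abs(z-.046)<.002 or abs(z-.075)<.002): print(v,round(x*1e3,1),round(z*1e3,1),g[v],end=" | ")
        last=z
    print()
E
```

```text
c1 259
145 525.1 7.4 [90, 96, 85] | 146 525.2 14.9 [56, 66, 46] | 148 525.2 30.2 [48, 59, 36] | 149 524.9 39.6 [46, 58, 32] | 151 525.1 52.8 [48, 58, 33] | 152 525.1 59.6 [49, 59, 41] | 153 525.2 65.4 [48, 61, 38] | 154 525.4 70.8 [78, 98, 59] | 155 525.8 74.6 [127, 158, 96] | 156 526.4 76.7 [146, 183, 110] | 157 527.9 74.7 [153, 189, 116] | 158 528.6 76.5 [150, 188, 113] | 159 530.0 74.9 [147, 184, 112] | 160 544.0 5.7 [141, 176, 106] | 165 549.0 12.1 [73, 87, 63] | 166 549.1 18.0 [50, 54, 47] | 167 549.3 22.7 [51, 52, 49] | 168 548.9 30.4 [49, 48, 50] | 169 548.9 36.3 [47, 46, 45] | 170 549.1 40.7 [50, 49, 49] | 171 549.1 46.1 [65, 66, 63] | 172 550.0 47.4 [83, 83, 81] | 173 551.5 46.2 [92, 94, 90] | 174 552.7 45.9 [92, 93, 89] | 175 553.7 46.7 [94, 95, 91] | 176 555.1 45.7 [90, 92, 88] | 177 555.9 47.2 [88, 89, 85] | 178 560.9 31.1 [68, 67, 66] | 227 627.2 21.9 [38, 39, 37] | 228 627.0 26.0 [40, 42, 39] | 234 627.4 45.2 [61, 62, 59] | 235 628.6 45.6 [77, 78, 76] | 236 629.8 45.8 [87, 88, 86] | 237 631.2 45.6 [88, 88, 86] | 238 632.7 45.2 [88, 90, 86] | 239 633.1 47.3 [87, 89, 85] 
[... 604 characters left out ...]
 [150, 184, 114] | 112 526.5 76.4 [173, 214, 133] | 113 527.4 75.3 [177, 217, 136] | 114 528.4 73.5 [177, 217, 136] | 115 529.2 74.1 [180, 218, 140] | 116 530.0 75.0 [168, 208, 130] | 117 535.8 5.6 [130, 160, 99] | 131 549.4 13.1 [57, 63, 51] | 132 549.4 22.4 [51, 51, 50] | 133 549.3 32.1 [47, 49, 49] | 134 549.3 40.2 [59, 60, 58] | 135 549.6 45.5 [80, 82, 79] | 136 550.5 46.1 [89, 93, 87] | 137 551.5 45.7 [98, 100, 96] | 138 552.4 45.5 [98, 99, 97] | 139 553.3 46.2 [95, 96, 93] | 140 554.4 45.3 [98, 99, 94] | 141 555.2 46.3 [99, 99, 97] | 142 556.2 46.1 [95, 95, 91] | 143 557.1 46.0 [82, 83, 80] | 144 560.3 30.1 [55, 54, 51] | 202 554.8 246.8 [71, 24, 24] | 299 507.2 402.4 [150, 148, 138] |
```

```bash
python3 - <<'E'
from h import *
T=np.array([.5942,.0287]); o=[np.pi,0,np.pi+.039]
bot.movel([*T,.085],o,v=.15); bot.wait(.3)
e=bot.get_ee_pos(); print(e,bot.get_eef_rot()); cmd=T+(T-e[:2]); f0=bot.get_wrist_force()
hit=bot.movel([*cmd,.052],o,v=.06,contact_N=8); print(hit,bot.get_ee_pos())
if not hit:
    hit=bot.movel([*cmd,.0445],o,v=.02,contact_N=6); bot.wait(.2); e=bot.get_ee_pos(); print(hit,e,bot.get_wrist_force()-f0,bot.get_time_s())
E
```

```text
[0.59449482 0.028743   0.08560094] [-3.14152260e+00  1.09599019e-03 -3.10254017e+00]
False [0.59390211 0.02864501 0.05171958]
True [0.59469493 0.0286812  0.04698196] [0.94893506 1.04670144 5.98191706] 12.175
```

```bash
python3 - <<'E'
import pickle
from h import *
o=[np.pi,0,np.pi+.039]; e=bot.get_ee_pos()
bot.move_gripper(.036); print(bot.get_gripper_width())
bot.movel([.594,.0287,.13],o,v=.12); bot.movel([.54,.05,.31],o,v=.3)
c=bot.read_camera("wrist"); s=bot.read_camera("scene"); pickle.dump((c,s),open("d3.pkl","wb"))
cv2.imwrite("pics/placed.png",cv2.resize(c["pixels"][60:300,140:440,::-1],None,fx=2,fy=2))
P=cloud(c); r=(red(c)>0)&(P[...,1]<.09)&(P[...,2]<.06)&(abs(P[...,0]-.59)<.06); t=P[r]
print("pad",cv2.minAreaRect((t[:,:2]*1000).astype(np.float32)),np.percentile(t[:,2],[5,50,95]))
for n,k in(("w",c),("s",s)):
    P=cloud(k); L=(P[...,2]>.11)&(P[...,0]>.62)&(P[...,0]<.75)&(abs(P[...,1]-.075)<.09)&(P[...,2]<.23); t=P[L]
    print(n,len(t),np.percentile(t,[1,50,99],axis=0).round(3).tolist(),np.polyfit(t[:,2],t[:,0],1))
print(bot.get_time_s())
E
```

```text
0.03595634467778946
pad ((594.0379028320312, 28.909156799316406), (66.60868072509766, 64.23558044433594), 1.9540966749191284) [0.04167454 0.0430695  0.04436272]
w 9674 [[0.661, 0.013, 0.112], [0.669, 0.058, 0.181], [0.68, 0.162, 0.221]] [0.09381332 0.65261345]
s 1713 [[0.673, -0.013, 0.112], [0.68, 0.074, 0.188], [0.694, 0.163, 0.223]] [0.03657963 0.67399361]
14.2167
```

View pics/placed.png

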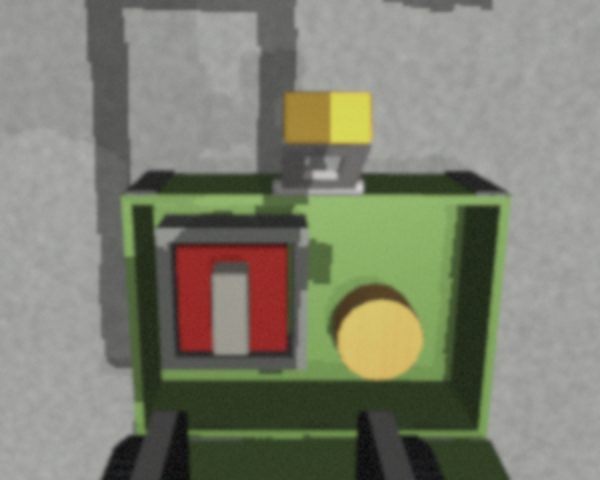

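The picture shows the red pad seated flat at (232,300), its bar up, inside the pocket walls, with its top at 43 mm as expected. The lid angle is about 1.66 rad. Next I'll close the lid from behind, off the middle so the staple is avoided.

```bash
python3 - <<'E'
from h import *
a=.039; o=[np.pi,0,a]; R=np.array([[np.cos(a),-np.sin(a)],[np.sin(a),np.cos(a)]]); C=np.array([.5934,.0738])
def W(x,y,z): return [*(C+R@[x,y]),z]
bot.move_gripper(0.0)
def tip(th,r=.115,off=.008): 
    return W(.070-r*np.cos(th)+off*np.sin(th)+.011, -.055, .077+r*np.sin(th)+off*np.cos(th))
s=np.array(tip(1.66)); s[0]+=.03
bot.move_pose([s[0]+.01,s[1],.30],o); bot.movel(list(s),o,v=.2)
f0=bot.get_wrist_force()
for th in (1.6,1.35,1.1,.85,.6,.35,.15):
    bot.movel(tip(th),o,v=.15); print(th,(bot.get_wrist_force()-f0).round(1),bot.get_ee_pos().round(3))
p=np.array(tip(0));p[2]-=.006
print(bot.movel(list(p),o,v=.04,contact_N=15),bot.get_ee_pos(),bot.get_wrist_force()-f0,bot.get_time_s())
E
```

```text
1.6 [ 0.6 -0.1 -1. ] [0.689 0.022 0.194]
1.35 [-0.6 -0.1 -1.5] [0.66  0.021 0.191]
1.1 [-0.6  0.4 -1.3] [0.632 0.02  0.183]
0.85 [ 1.  -0.  -1.1] [0.607 0.019 0.169]
0.6 [ 0.   0.7 -1.5] [0.587 0.019 0.149]
0.35 [-0.2  0.7 -1.5] [0.572 0.018 0.124]
0.15 [-0.7  0.3 -0.8] [0.564 0.018 0.102]
True [0.56305027 0.01748944 0.08500461] [-2.23745224  1.18961624  7.36874046] 20.85
```

```bash
python3 - <<'E'
import pickle
from h import *
e=bot.get_ee_pos(); o=[np.pi,0,.039]
print(bot.movel([e[0],e[1],.080],o,v=.03,contact_N=20),bot.get_ee_pos(),bot.get_wrist_force())
bot.movel([e[0],e[1],.2],o,v=.2); bot.move_pose([.54,.06,.30],[np.pi,0,np.pi+.039])
c=bot.read_camera("wrist"); pickle.dump(c,open("d4.pkl","wb"))
cv2.imwrite("pics/shut.png",cv2.resize(c["pixels"][40:300,140:440,::-1],None,fx=2,fy=2))
P=cloud(c); B=(P[...,0]>.53)&(P[...,0]<.66)&(abs(P[...,1]-.0738)<.08)&(abs(P[...,2]-.085)<.02);t=P[B]
print("lid",np.linalg.lstsq(np.c_[t[:,:2]-[.593,.0738],np.ones(len(t))],t[:,2],rcond=None)[0],len(t))
y=hsv(c);ym=(y[...,0]>18)&(y[...,0]<34)&(y[...,1]>130)&(y[...,2]>90)&(P[...,2]>.10)&(P[...,0]<.56);t=P[ym]
print("tab",len(t),np.percentile(t,[2,50,98],axis=0).round(4).tolist())
m=(P[...,2]>.092)&(P[...,2]<.16)&(P[...,0]>.44)&(P[...,0]<.53)&(abs(P[...,1]-.0738)<.03);t=P[m];print("hasp",len(t),np.percentile(t,[1,50,99],axis=0).round(4).tolist(),[ (round(z,3),np.round(np.percentile(t[abs(t[:,2]-z)<.004,0],[5,50,95]),4).tolist()) for z in(.1,.11,.12,.13,.14,.15)])
m=(P[...,2]>.092)&(P[...,2]<.105)&(P[...,0]>.53)&(P[...,0]<.6)&(abs(P[...,1]-.0738)<.05);t=P[m];print("staple",len(t),np.percentile(t,[1,50,99],axis=0).round(4).tolist());print(bot.get_time_s())
E
```

```text
True [0.56314578 0.0174997  0.08500374] [-1.9272895   0.58333178  8.86376563]
lid [-0.00351127  0.00039241  0.08525814] 17323
tab 1207 [[0.4708, 0.0526, 0.1415], [0.4803, 0.0694, 0.1467], [0.4902, 0.086, 0.1511]]
hasp 2065 [[0.47, 0.0524, 0.0938], [0.4864, 0.07, 0.1441], [0.5168, 0.0877, 0.151]] [(0.1, [0.5113, 0.5135, 0.5155]), (0.11, [0.5065, 0.509, 0.5109]), (0.12, [0.5014, 0.5038, 0.5061]), (0.13, [0.4969, 0.4991, 0.5014]), (0.14, [0.4701, 0.4736, 0.4956]), (0.15, [0.4787, 0.4847, 0.4905])]
staple 100 [[0.5465, 0.0652, 0.0932], [0.5486, 0.0719, 0.101], [0.5519, 0.0786, 0.1033]]
24.425
```

View pics/shut.png

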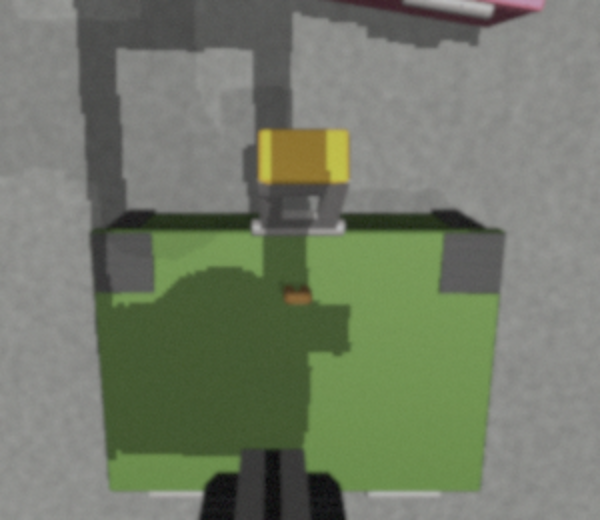

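The picture shows the lid shut, its face flat at 85 mm. The staple is at (297,296) and the hasp's yellow tab at (305,155), still leaning out at about 2.0 rad. Next I'll push the hasp over with the closed fingers following its arc.

```bash
python3 - <<'E'
from h import *
a=.039; o=[np.pi,0,np.pi+a]; R=np.array([[np.cos(a),-np.sin(a)],[np.sin(a),np.cos(a)]]); C=np.array([.5934,.0738])
def tip(deg,dx=0,dz=0):
    t=np.radians(deg); u=np.array([np.cos(t),np.sin(t)]); n=np.array([-u[1],u[0]])
    E=np.array([-.076,.087])+.067*u+.021*n; d=max(0,(deg-85)/31)*.010
    return [*(C+R@[E[0]-.011+dx,0]),E[1]-d+dz]
s=tip(116,-.03); bot.move_pose([s[0],s[1],.25],o); bot.movel(s,o,v=.2)
f0=bot.get_wrist_force()
for g in (116,105,95,85,72,59,46,33,20,9):
    h=bot.movel(tip(g),o,v=.08,contact_N=30); print(g,h,(bot.get_wrist_force()-f0).round(1),bot.get_ee_pos().round(3))
    if h: break
else:
    print(bot.movel(tip(0,0,-.006),o,v=.03,contact_N=15),bot.get_ee_pos(),bot.get_wrist_force()-f0)
print(bot.get_time_s())
E
```

```text
116 False [-0.1  0.7 -0.8] [0.459 0.069 0.128]
105 False [ 0.3 -0.3 -0.8] [0.469 0.069 0.14 ]
95 False [-0.1  0.9 -0.3] [0.48  0.069 0.149]
85 False [ 0.4 -0.7 -0.9] [0.492 0.07  0.156]
72 False [ 0.5  0.3 -1.3] [0.508 0.07  0.157]
59 False [-0.8  0.3 -0.5] [0.524 0.071 0.155]
46 False [ 0.5  0.3 -0.4] [0.538 0.072 0.149]
33 False [ 0.1  0.7 -0.9] [0.551 0.072 0.141]
20 False [ 0.3  0.  -1.1] [0.562 0.073 0.129]
9 False [ 0.   0.7 -1. ] [0.569 0.073 0.118]
True [0.57292095 0.07302941 0.10425643] [-2.60996246 -0.42555682  7.70535046]
29.85
```

```bash
python3 - <<'E'
import pickle
from h import *
o=[np.pi,0,np.pi+.039]; e=bot.get_ee_pos()
bot.movel([e[0],e[1],.20],o,v=.2); bot.movel([.53,.06,.27],o,v=.25)
c=bot.read_camera("wrist"); pickle.dump(c,open("d5.pkl","wb"))
cv2.imwrite("pics/hasp.png",cv2.resize(c["pixels"][20:280,150:450,::-1],None,fx=2,fy=2))
P=cloud(c);y=hsv(c);ym=(y[...,0]>18)&(y[...,0]<34)&(y[...,1]>130)&(y[...,2]>90)&(P[...,2]>.07)&(P[...,0]<.63)&(P[...,0]>.44);t=P[ym]
print("tab",len(t),np.percentile(t,[2,50,98],axis=0).round(4).tolist(),bot.get_time_s())
E
```

```text
tab 255 [[0.5502, 0.0568, 0.0859], [0.5837, 0.0733, 0.1067], [0.5973, 0.0903, 0.1084]] 31.0167
```

View pics/hasp.png

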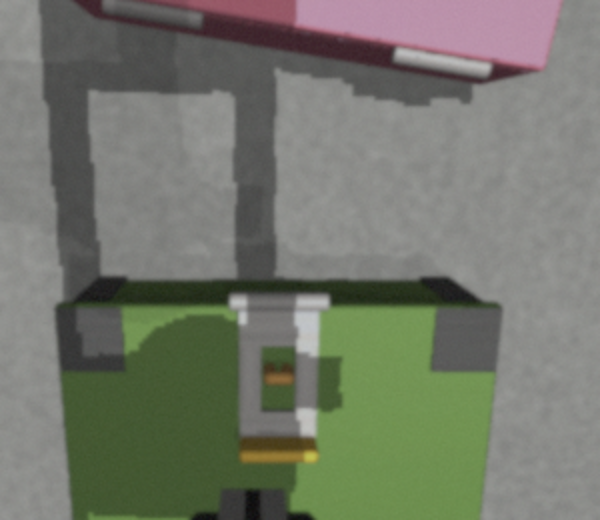

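The picture shows the hasp over the lid with the staple at (278,375) inside its slot and the tab at (278,450). I'll check that the strap is flat and then hand in.

```bash
python3 - <<'E'
import pickle
from h import *
c=pickle.load(open("d5.pkl","rb"));P=cloud(c)
m=(P[...,0]>.524)&(P[...,0]<.578)&(abs(abs(P[...,1]-.072)-.013)<.003)&(P[...,2]>.08)&(P[...,2]<.12);t=P[m]
k=np.polyfit(t[:,0]-.5174,t[:,2],1);print(len(t),k)
n=(P[...,0]>.53)&(P[...,0]<.65)&(abs(abs(P[...,1]-.072)-.05)<.02)&(abs(P[...,2]-.085)<.02);q=P[n];print("lid",np.polyfit(q[:,0]-.5174,q[:,2],1))
if abs(k[0])<.04: bot.hand_in(); print("handed in",bot.get_time_s())
E
```

```text
734 [0.00027472 0.08914746]
lid [0.00020396 0.08515277]
the job is handed in; nothing more can be done
the job is handed in; nothing more can be done
```

The job is handed in at about 31 s of robot time: the pad lies flat in the pocket with its grip bar up, the lid was shut next, and last the hasp was swung flat on it with the staple through its slot, as the camera checks confirmed.

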